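# Centre a compression spring on the spring tester and press the load arm onto it

## Task

A coil spring is standing off-centre on the small round platen of the green spring tester. With light fingertip taps low on the spring, and without gripping it, lifting it or knocking it over, slide it to the middle of the platen and leave it standing there; only then push the raised load arm over with the fingers, without slamming it, press it down over the spring onto its stop, and finish while still holding it down. Leave the things round the tester where they are.

Things in the scene. Friction and masses are not known exactly. Their poses are not given: they have to be found in the camera images.
- tester_stand: bench spring tester, fixed: green base plate 105 x 275 x 12 mm with a white load-cell head, a steel platen, a hinge bracket and a stop screw. Origin on the table under the platen's centre. At yaw 0 its x points away from the robot, its y to the left; the bracket (101 mm high) stands on its +y side, the stop screw (82 mm high, 24 mm wide) 62 mm from the platen's centre on its -y side
- platen_top (a point): centre of the platen's flat top, 40 mm above the table. The platen is a plain dark steel disc of 44 mm diameter with two thin white rings round its centre (28 and 38 mm in diameter), no rim; the white head below it reaches up to 30 mm above the table
- spring: steel compression spring, 27 mm outer diameter, 50 mm high, about 60 g, standing loose on the platen; origin at the centre of its underside, z along its axis. It starts 6 to 14 mm off the platen's centre, on the tester's -x half. Pushed within about 10 mm of the platen it slides (friction about 0.6); pushed in its upper half it tips. To the fingers its side is a smooth closed cylinder
- spring_top (a point): centre of the spring's top end, 50 mm above its underside when free. Pressed along its axis it gives about 1 mm for each 0.9 N
- hinge_axis (a point): centre of the load arm's hinge axis, 120 mm from the platen's centre along the tester's +y, 86 mm above the table; the axis runs along the tester's x. The dark cup under the arm, 120 mm from this axis, is 35 mm wide inside and 6 mm deep; it meets the spring at about 0.07 rad and squeezes it by 8 mm at 0, which takes about 5 N down at the grip
- load_arm (a joint): angle of the load arm in rad: 0 = level, on its stop; 1.57 = upright; it starts at 1.65 to 1.85, leaning back away from the platen (limit 1.95). Going to smaller values it comes down over the platen toward the tester's -y. The stiff hinge holds it wherever it is left (1 to 2 N at the grip move it), but the squeezed spring lifts it again when it is let go near 0
- tee_grip (a point): centre of the T-grip at the arm's end: a black bar 16 mm thick and 76 mm long, lying along the tester's x, 205 mm from the hinge axis. The arm itself is a 20 mm wide, 8 mm thick aluminium bar. With the arm down the grip's centre is 86 mm above the table
- spare_spring: another steel spring, 27 x 49 mm, standing loose on the table between the tester and the robot; origin under its centre; to be left alone
- round_tin: small round green tin with a grey lid, 65 mm diameter, 41 mm high, loose on the table by the grey tray of bolts; origin under its centre; to be left alone
- oil: yellow oil bottle with a red spout, 46 mm diameter, 135 mm high, loose on the table to the right of the tester; origin under its centre; to be left alone
Not all that is in view belongs to the job. What is shaped like the spring but brown is not meant.

How it is judged:
By the outcome, as a careful person would: the job done as asked, in the order asked, and still so for the second after the job is handed in, while the arm keeps its last pose, push and grip.
It also fails if it takes over 51 s, if anything falls off the work surface, if the arm or the gripper's body presses on something with over 40 N, if the wrist force passes 120 N, or if a joint passes its speed limit or range.

## Robot

A 6-joint arm with a two-finger parallel gripper is mounted at the origin on a cart in front of the work surface, level with it; the furniture and walls round the work are solid. World frame = base frame: x ahead of the robot, y to its left, z up, the work surface at z = 0. Lengths are in m, angles in rad, forces in N, time in s.
With the tool pointing down it reaches from about 0.35 to 0.775 m from the base axis. Payload 5.5 kg.
Tool frame: the origin (TCP) lies on the centre line of the jaws, within the pads' length; the fingertips stand 11 mm ahead of it and the grasp point (between the pads) lies 8 mm behind it (env.tip_extent is the distance from the TCP to the fingertips, in m); z points along the fingers, y is the line along which they close (so a half turn about z gives the same grasp; the last joint's range is limited). The gripper opens to 85 mm and grips with 20 to 120 N. Pads are 22 mm wide; open, the fingers measure 114 mm over their backs; the gripper's body (76 mm by 85 mm) begins 54 mm behind the grasp point. The pads swing forward as they close: fully open they stand 13 mm farther back than shut.
Start: joints at [1.196, 0.313, 0.046, 1.304, 0, 1.431], TCP at [0.134, 0.559, 0.242] pointing down, gripper open.
Joint ranges: [-2.76, 2.76], [-0.86, 1.69], [-1.03, 1.26], [-2.2, 2.34], [-1.47, 1.5], [-3.14, 3.14]. Speed limits (rad/s): [2.57, 2.57, 3.14, 3.14, 3.14, 3.14].

## Interface

Orientations are given as a unit quaternion [w, x, y, z].
In Python, from workcell import env gives the robot as it stands.
- The arm moves only by the shell command python3 -m jog 'ROWS' [FORCE]. ROWS is JSON, a list of rows, each a list of 5 numbers: the gripper's target within -1 to 1 (shut at 1, half-way at 0, fully open at -1), then the shift along the tool's x, y, z in m, then the turn about the tool's z in degrees. In form: [[fingers, tx, ty, tz, turn], ...]. A call has 1 to 5 rows; each row shifts and turns the commanded pose from where the row before left it, along the tool's axes as they then stand; what a row does not reach is not made up. A row lasts 1/12 s, in which the tool goes at most 41.7 mm and 7.16 degrees, less where a joint would pass 70% of its speed; a pose out of reach is approached as far as the arm can. A call is refused whole if a number of a shift passes 0.0417 or a number of a turn 7.16, either way. A call with a gripper value outside its range is refused whole. The fingers move at their own pace and stop on an object; FORCE is the grip in N (left out, the last holds). Time passes only in rows, so rows that do not move let the fingers close. It gives the time, the measured TCP pose, the force, the opening and the grip force at its end, in the units of the state.
- env.get_state(): the state, without advancing time (a new reading comes with each control period).
- env.read_camera(name): name is "side" or "top" or "wrist"; returns a dict with "img" (420x560x3 uint8, red, green, blue), "fov_y" (degrees; the focal length in pixels is half the picture's height over the tangent of half this angle, whatever the lens; pixels are square), "cx", "cy" (the principal point, pixels), "T" (4x4, takes a point from camera to world coordinates). Camera axes: x right, y up, looking along -z (the intrinsics and any distortion apply to the point x, -y, -z); pixel columns grow to the right and rows downward; lengths in m; the calibration is good to about 2 mm. A picture is of the moment at which its call begins. There is no depth.
- env.hand_in(): hands the job in; it is judged then, once.
The state is a dict: "clock": time; "joint_pos": joint angles; "qvel": joint speeds; "tau": joint torques, N m; "tcp_pos": TCP position; "orientation": TCP orientation; "wrist_force": force on the tool from outside, world axes, zero at the start; "ft_torque": the same for the moment, N m; "finger_gap": finger opening in m; "grip_force": force on a finger pad.
Only numpy, scipy, OpenCV 4.12 (cv2) and the standard library are available. Lean on these libraries where they do the work, as an engineer would, in place of code of your own. Each camera call takes 0.05 s, during which the arm holds its last target. There are 200 camera calls.

## Working session

There is one attempt and no reset: what is moved stays moved. The work goes in short steps, Python scripts to look and compute and a shell command to move; the robot and the scene stay as the last step left them, time stands still between calls to the robot, and variables do not carry over. Pictures are saved under pics/ and viewed, at most 10 in all, crops included, and the job is handed in when it is done.

```bash
mkdir -p pics; ls; cat > h.py <<'E'
import numpy as np, cv2
from workcell import env
def cam(n):
    r=env.read_camera(n); return r
def save(n,f,crop=None,s=1):
    r=cam(n); im=r["img"][:,:,::-1]
    if crop: x0,y0,x1,y1=crop; im=im[y0:y1,x0:x1]
    if s!=1: im=cv2.resize(im,None,fx=s,fy=s,interpolation=cv2.INTER_CUBIC)
    cv2.imwrite("pics/"+f,im); return r
def ray(r,u,v):
    f=210/np.tan(np.radians(r["fov_y"])/2); T=np.array(r["T"])
    d=T[:3,:3]@np.array([(u-r["cx"])/f,-(v-r["cy"])/f,-1]); return T[:3,3],d
def at_z(r,u,v,z):
    o,d=ray(r,u,v); return o+d*(z-o[2])/d[2]
def proj(r,p):
    f=210/np.tan(np.radians(r["fov_y"])/2); T=np.array(r["T"])
    c=T[:3,:3].T@(np.array(p)-T[:3,3]); return r["cx"]+f*c[0]/-c[2], r["cy"]-f*c[1]/-c[2]
E
python3 - <<'E'
from h import *
a=save("top","t0.png"); b=save("side","s0.png")
for r in (a,b): print({k:np.round(v,4) if k!="img" else 0 for k,v in r.items()})
print(env.get_state(), env.tip_extent)
E
```

```text
pics
{'img': 0, 'fov_y': np.float64(49.5486), 'cx': np.float64(282.2375), 'cy': np.float64(217.9294), 'T': array([[ 0.0294,  0.9966, -0.0767,  0.3858],
       [-0.9995,  0.0285, -0.0127, -0.331 ],
       [-0.0104,  0.077 ,  0.997 ,  1.148 ],
       [ 0.    ,  0.    ,  0.    ,  1.    ]])}
{'img': 0, 'fov_y': np.float64(51.4908), 'cx': np.float64(278.1327), 'cy': np.float64(211.659), 'T': array([[-1.    , -0.    , -0.0034,  0.4517],
       [-0.0027, -0.6007,  0.7995,  0.4249],
       [-0.0021,  0.7995,  0.6007,  0.6576],
       [ 0.    ,  0.    ,  0.    ,  1.    ]])}
{'clock': 0.1, 'joint_pos': array([1.19642740e+00, 3.13917136e-01, 4.50889755e-02, 1.30357733e+00,
       8.86122947e-06, 1.43119700e+00]), 'qvel': array([ 3.02503591e-04, -2.09511199e-03,  3.62027028e-03, -7.98750188e-04,
        5.43372208e-04,  7.94138066e-05]), 'tau': array([ 2.68631571e-03, -4.81726599e+01,  2.99243671e+01,  1.27366197e-02,
       -1.37944094e-04,  1.32049882e-05]), 'tcp_pos': array([0.13360392, 0.55882179, 0.24150118]), 'orientation': array([-2.08780925e-04,  1.17115375e-01,  9.93117990e-01, -7.77031577e-04]), 'wrist_force': array([-0.2035861 , -1.27989234, -0.32572411]), 'ft_torque': array([ 0.01557748, -0.01913202, -0.02998692]), 'grip_force': 0.0, 'finger_gap': 0.08571060912515462} 0.011
```

View pics/t0.png

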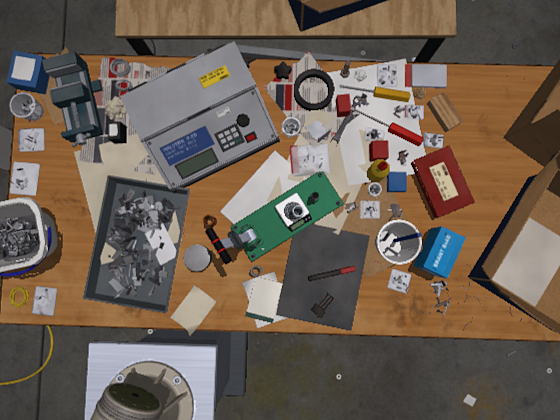

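View pics/s0.png

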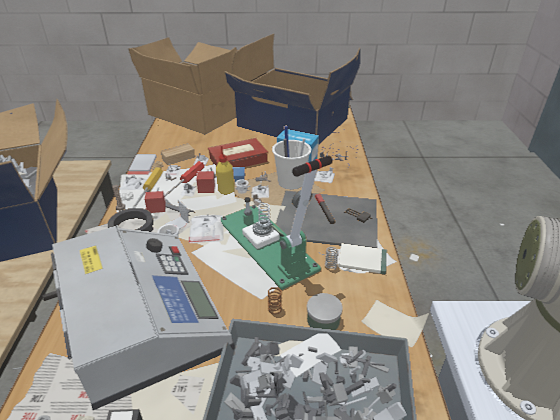

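The top view has the tester with its platen at about (292,210) and its bracket at (240,240). The raised arm and T-grip are at (215,240), and the oil bottle is at (377,168). In the side view the spring is at (262,218), the spare spring at (332,258) and the tin at (323,310). Next I'll take enlarged crops.

```bash
python3 - <<'E'
from h import *
save("top","t1.png",(190,160,350,280),5); save("side","s1.png",(210,150,350,290),4)
E
```

```text
(no output)
```

View pics/t1.png

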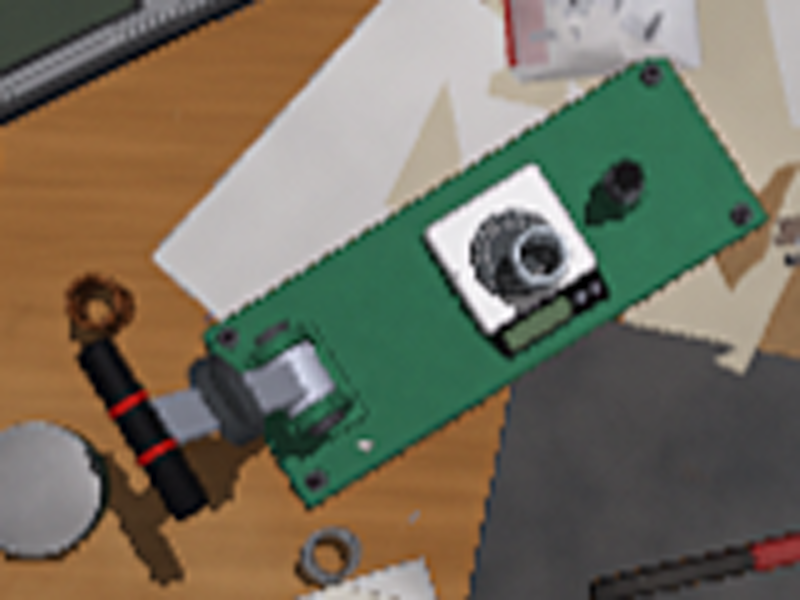

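View pics/s1.png

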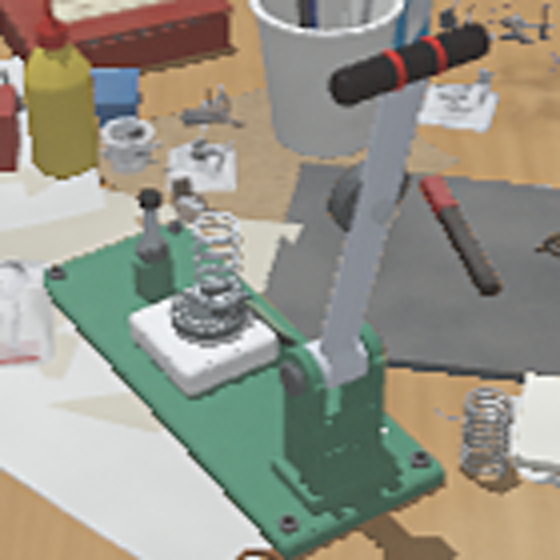

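The top crop shows the plate corners at (205,330), (308,507), (767,215) and (668,58). The screw top is at (628,178), the spring's top ring is centred near (541,255), and the platen's edge is at left 470 and top 208. The grip bar runs from (90,350) to (190,508). In the side crop the grip runs from (345,85) to (478,45), and the spring stands toward the robot side of the platen.

```bash
cat > m.py <<'E'
from h import *
r=cam("top"); s=cam("side")
P=lambda u,v,z: at_z(r,190+u/5,160+v/5,z)
S=lambda u,v,z: at_z(s,210+u/4,150+v/4,z)
E
python3 - <<'E'
from m import *
np.set_printoptions(precision=4,suppress=True)
c=np.array([P(*q,.012) for q in [(205,330),(308,507),(767,215),(668,58)]])
print(c, np.linalg.norm(c-np.roll(c,1,0),axis=1))
ctr=c.mean(0); y=(c[0]+c[1]-c[2]-c[3]); yaw=np.arctan2(-y[0],y[1]); print("ctr",ctr,"yaw",yaw,np.degrees(yaw))
X=np.array([np.cos(yaw),np.sin(yaw)]);Y=np.array([-np.sin(yaw),np.cos(yaw)])
scr=P(628,178,.082)[:2]; scrS=S(149,197,.082)[:2]; print("screw",scr,scrS)
print("platen via screw",scr+.062*Y, scrS+.062*Y)
sp=P(541,255,.090)[:2]; spS=S(215,222,.090)[:2]; print("springtop",sp,spS)
for n,p in (("platen",scr+.062*Y),):
  for k,q in (("spring",sp),("platectr",ctr[:2])): d=q-p; print(k,d@X,d@Y)
hd=[P(*q,.03)[:2] for q in [(425,232),(533,165)]]; print("head",hd)
# grip: two-view
def tri(a,b):
  o1,d1=ray(r,190+a[0]/5,160+a[1]/5); o2,d2=ray(s,210+b[0]/4,150+b[1]/4)
  k=np.linalg.lstsq(np.c_[d1,-d2],o2-o1,rcond=None)[0]; return (o1+d1*k[0]+o2+d2*k[1])/2, np.linalg.norm(o1+d1*k[0]-o2-d2*k[1])
print("grip",tri((141,430),(411,66)))
print("grip bar ends",tri((90,347),(345,85)),tri((192,512),(480,45)))
print("springtop tri",tri((541,255),(215,222)))
print("spare",P(332,555,.049),"tin",P(42,490,.041))
for z in (.04,): print("platen left/top/bot pts",P(470,258,z),P(513,208,z),P(515,308,z))
E
```

```text
[[ 0.4492 -0.189   0.012 ]
 [ 0.3625 -0.2436  0.012 ]
 [ 0.515  -0.4688  0.012 ]
 [ 0.5932 -0.4174  0.012 ]] [0.2701 0.1025 0.272  0.0936]
ctr [ 0.48   -0.3297  0.012 ] yaw 0.5789756135931545 33.17285909988493
screw [ 0.5228 -0.3946] [ 0.5257 -0.3884]
platen via screw [ 0.4888 -0.3427] [ 0.4918 -0.3365]
springtop [ 0.4844 -0.3544] [ 0.4868 -0.3532]
spring -0.010110714184184659 -0.007380688605702757
platectr -0.0003028808983827207 0.01568048868595302
head [array([ 0.4998, -0.2981]), array([ 0.5346, -0.3505])]
grip (array([ 0.3959, -0.1999,  0.2821]), np.float64(0.0012009295394451202))
grip bar ends (array([ 0.4254, -0.1796,  0.2855]), np.float64(0.0015159778827915126)) (array([ 0.3653, -0.2203,  0.2803]), np.float64(0.000989241907979242))
springtop tri (array([ 0.4857, -0.3544,  0.089 ]), np.float64(0.0023209107455488434))
spare [ 0.3407 -0.2588  0.049 ] tin [ 0.3675 -0.1163  0.041 ]
platen left/top/bot pts [ 0.4866 -0.3208  0.04  ] [ 0.5118 -0.3412  0.04  ] [ 0.4627 -0.3435  0.04  ]
```

```bash
cat > pl.py <<'E'
import sys; from h import *
from scipy.spatial.transform import Rotation as Ro
def plan(target,turn=0,n=None,v=.035):
    s=env.get_state(); q=s["orientation"]; R=Ro.from_quat([q[1],q[2],q[3],q[0]]).as_matrix()
    d=np.array(target)-s["tcp_pos"]; n=n or max(1,int(np.ceil(max(np.linalg.norm(d)/v,abs(turn)/7))))
    print("tcp",s["tcp_pos"].round(4),"toolx ang",np.degrees(np.arctan2(R[1,0],R[0,0])).round(1),"z",R[:,2].round(3),"n",n)
    for i in range(n):
        Ri=R@Ro.from_euler("z",turn/n*i,degrees=True).as_matrix(); t=Ri.T@(d/n)
        print("[1,%.4f,%.4f,%.4f,%.2f]"%(*t,turn/n),end=", " if i%5<4 else "\n")
    print()
if __name__=="__main__":
    a=[float(x) for x in sys.argv[1:]]; plan(a[:3],a[3] if len(a)>3 else 0,int(a[4]) if len(a)>4 else None)
E
python3 pl.py 0.44 0.12 0.37 50
```

```text
tcp [0.1337 0.5591 0.242 ] toolx ang 166.5 z [-0.    -0.001 -1.   ] n 16
[1,-0.0250,-0.0222,-0.0080,3.12], [1,-0.0262,-0.0208,-0.0080,3.12], [1,-0.0273,-0.0194,-0.0080,3.12], [1,-0.0283,-0.0179,-0.0080,3.12], [1,-0.0292,-0.0163,-0.0080,3.12]
[1,-0.0301,-0.0147,-0.0080,3.12], [1,-0.0308,-0.0130,-0.0080,3.12], [1,-0.0315,-0.0113,-0.0080,3.12], [1,-0.0321,-0.0096,-0.0080,3.12], [1,-0.0325,-0.0078,-0.0080,3.12]
[1,-0.0329,-0.0060,-0.0080,3.12], [1,-0.0332,-0.0042,-0.0080,3.12], [1,-0.0334,-0.0024,-0.0080,3.12], [1,-0.0335,-0.0006,-0.0080,3.12], [1,-0.0334,0.0012,-0.0080,3.12]
[1,-0.0333,0.0030,-0.0080,3.12],
```

```bash
python3 -m jog '[[1,-0.025,-0.022,-0.008,3.1],[1,-0.026,-0.021,-0.008,3.1],[1,-0.027,-0.019,-0.008,3.1],[1,-0.028,-0.018,-0.008,3.1],[1,-0.029,-0.016,-0.008,3.1]]' 20
python3 -m jog '[[1,-0.030,-0.015,-0.008,3.1],[1,-0.031,-0.013,-0.008,3.1],[1,-0.0315,-0.011,-0.008,3.1],[1,-0.032,-0.010,-0.008,3.1],[1,-0.0325,-0.008,-0.008,3.1]]'
python3 -m jog '[[1,-0.033,-0.006,-0.008,3.1],[1,-0.033,-0.004,-0.008,3.1],[1,-0.033,-0.002,-0.008,3.1],[1,-0.0335,0,-0.008,3.1],[1,-0.0335,0.001,-0.008,3.1]]'
python3 pl.py 0.473 -0.385 0.37 50; python3 -c "
from workcell import env;print(env.get_state()['joint_pos'])"
```

```text
clock: 0.72
tcp_pos: [0.2293, 0.4217, 0.2826]
orientation: [0.0, 0.251, 0.968, 0.0]
wrist_force: [0.5, -0.6, 0.0]
finger_gap: 0.0259
grip_force: 0.0
clock: 1.13
tcp_pos: [0.3253, 0.2842, 0.3228]
orientation: [0.0, 0.379, 0.925, 0.0]
wrist_force: [0.6, 0.3, -0.3]
finger_gap: -0.0003
grip_force: 0.0
clock: 1.55
tcp_pos: [0.4225, 0.1484, 0.3629]
orientation: [0.0, 0.501, 0.866, 0.0]
wrist_force: [0.9, 0.4, -0.7]
finger_gap: -0.0
grip_force: 0.0
tcp [0.4225 0.1484 0.3629] toolx ang 119.9 z [ 0.001  0.    -1.   ] n 16
[1,-0.0305,-0.0139,-0.0005,3.12], [1,-0.0312,-0.0122,-0.0005,3.12], [1,-0.0318,-0.0105,-0.0005,3.12], [1,-0.0323,-0.0087,-0.0005,3.12], [1,-0.0328,-0.0069,-0.0005,3.12]
[1,-0.0331,-0.0052,-0.0005,3.12], [1,-0.0333,-0.0033,-0.0005,3.12], [1,-0.0335,-0.0015,-0.0005,3.12], [1,-0.0335,0.0003,-0.0005,3.12], [1,-0.0334,0.0021,-0.0005,3.12]
[1,-0.0333,0.0039,-0.0005,3.12], [1,-0.0330,0.0058,-0.0005,3.12], [1,-0.0326,0.0075,-0.0005,3.12], [1,-0.0322,0.0093,-0.0005,3.12], [1,-0.0316,0.0111,-0.0005,3.12]
[1,-0.0310,0.0128,-0.0005,3.12], 
[1.58067621e-01 5.61616325e-02 2.22590398e-02 1.53618986e+00
 1.62387789e-04 1.20720071e+00]
```

```bash
python3 -m jog '[[1,-0.0305,-0.014,-0.0005,3.12],[1,-0.031,-0.012,-0.0005,3.12],[1,-0.032,-0.0105,-0.0005,3.12],[1,-0.032,-0.0087,-0.0005,3.12],[1,-0.033,-0.007,-0.0005,3.12]]'
python3 -m jog '[[1,-0.033,-0.005,-0.0005,3.12],[1,-0.033,-0.003,-0.0005,3.12],[1,-0.0335,-0.0015,-0.0005,3.12],[1,-0.0335,0,-0.0005,3.12],[1,-0.0335,0.002,-0.0005,3.12]]'
python3 -m jog '[[1,-0.033,0.004,-0.0005,3.12],[1,-0.033,0.006,-0.0005,3.12],[1,-0.0325,0.0075,-0.0005,3.12],[1,-0.032,0.009,-0.0005,3.12],[1,-0.0316,0.011,-0.0005,3.12]]'
python3 -m jog '[[1,-0.031,0.013,-0.0005,3.12],[1,0,0,0,0]]'
python3 pl.py 0.473 -0.385 0.20 0; python3 - <<'E'
from h import *
import cv2
r=save("wrist","w1.png"); s=save("side","s2.png")
a=cv2.imread("pics/w1.png");b=cv2.imread("pics/s2.png")
cv2.imwrite("pics/c2.png",cv2.resize(np.hstack([a,b]),(800,300)))
print(proj(r,(.4888,-.3427,.04)),proj(r,(.485,-.354,.09)))
E
```

```text
clock: 1.97
tcp_pos: [0.4378, -0.0182, 0.365]
orientation: [0.0, 0.614, 0.79, 0.0]
wrist_force: [0.9, -0.3, -0.3]
finger_gap: -0.0
grip_force: 0.0
clock: 2.38
tcp_pos: [0.4542, -0.1847, 0.3674]
orientation: [0.0, 0.715, 0.699, 0.0]
wrist_force: [0.9, -0.0, 0.4]
finger_gap: 0.0
grip_force: 0.0
clock: 2.8
tcp_pos: [0.4706, -0.3506, 0.3698]
orientation: [0.0, 0.803, 0.595, 0.0]
wrist_force: [0.8, -0.6, 0.0]
finger_gap: -0.0001
grip_force: 0.0
clock: 2.97
tcp_pos: [0.4741, -0.3882, 0.3674]
orientation: [-0.001, 0.82, 0.572, -0.001]
wrist_force: [-1.2, 1.2, -1.0]
finger_gap: -0.0003
grip_force: 0.0
tcp [ 0.4741 -0.3882  0.3674] toolx ang 69.7 z [-0.002 -0.    -1.   ] n 5
[1,0.0005,-0.0004,0.0335,0.00], [1,0.0005,-0.0004,0.0335,0.00], [1,0.0005,-0.0004,0.0335,0.00], [1,0.0005,-0.0004,0.0335,0.00], [1,0.0005,-0.0004,0.0335,0.00]

(np.float64(280.88581898494857), np.float64(138.8039746560445)) (np.float64(281.0280906375873), np.float64(150.6109347205328))
```

View pics/c2.png

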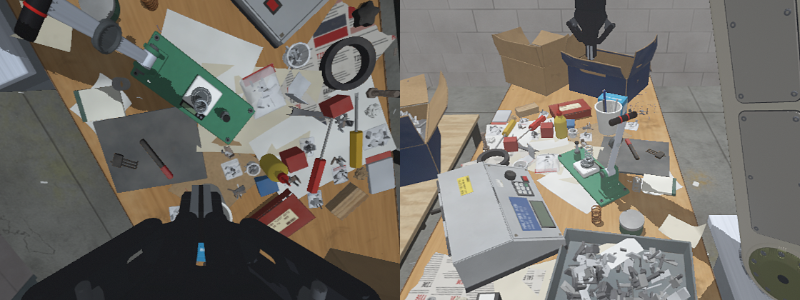

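The wrist view (left half) has the spring and platen at about (202,96), where my estimate projects. The shut fingers are at (200,195), and the load arm is clear of the gripper. I'll descend to get a closer look.

```bash
python3 -m jog '[[1,0,0,0.034,0],[1,0,0,0.034,0],[1,0.001,0,0.034,0],[1,0.001,-0.001,0.034,0],[1,0.001,-0.001,0.034,0]]'
python3 -m jog '[[1,0,0,0.034,0],[1,0,0,0.033,0],[1,0,0,0.02,0],[1,0,0,0,0],[1,0,0,0,0]]'
python3 pl.py 0.473 -0.385 0.057 0; python3 - <<'E'
from h import *
r=save("wrist","w2.png",(180,20,380,170),4)
print(np.round(r["T"],3)[:3,3])
for p in [(.4888,-.3427,.04),(.485,-.354,.09),(.485,-.354,.04)]: u,v=proj(r,p);print((u-180)*4,(v-20)*4)
E
```

```text
clock: 3.48
tcp_pos: [0.4734, -0.3771, 0.1997]
orientation: [0.001, 0.818, 0.575, 0.0]
wrist_force: [1.1, 0.1, 0.4]
finger_gap: -0.0004
grip_force: 0.0
clock: 3.9
tcp_pos: [0.473, -0.3771, 0.1132]
orientation: [-0.001, 0.818, 0.575, -0.0]
wrist_force: [-0.6, -0.0, 0.5]
finger_gap: -0.0001
grip_force: 0.0
tcp [ 0.473  -0.3771  0.1132] toolx ang 70.2 z [-0.001  0.002 -1.   ] n 2
[1,-0.0037,0.0014,0.0281,0.00], [1,-0.0037,0.0014,0.0281,0.00], 
[ 0.5   -0.301  0.245]
428.33677500842305 644.0259377217012
435.5549119900361 803.7410036437954
429.3052657638875 709.5913768657225
```

View pics/w2.png

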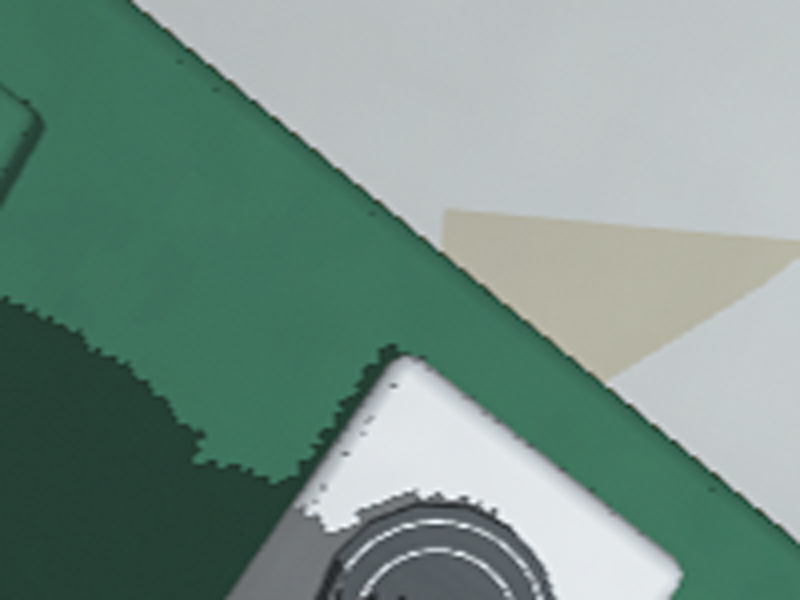

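The crop was too high, so it shows only the platen's upper rim, near (436,500). I'll back off 8 mm and crop lower.

```bash
python3 -m jog '[[1,-0.009,0.003,0,0],[1,0,0,0,0],[1,0,0,0,0]]'
python3 - <<'E'
from h import *
print(env.get_state()["tcp_pos"])
r=save("wrist","w3.png",(190,110,370,290),3.3); np.save("w3.npy",r["T"]);print(r["fov_y"],r["cx"],r["cy"])
for p in [(.4888,-.3427,.04),(.485,-.354,.09),(.485,-.354,.04)]: u,v=proj(r,p);print((u-190)*3.3,(v-110)*3.3)
E
```

```text
clock: 4.2
tcp_pos: [0.4741, -0.39, 0.1153]
orientation: [0.002, 0.819, 0.574, 0.0]
wrist_force: [0.4, -0.4, 0.8]
finger_gap: -0.0001
grip_force: 0.0
[ 0.47409738 -0.38998758  0.11525805]
70.71453659752886 280.9873306740663 214.3913011618425
292.68667285485293 176.61345805970905
293.0274009474115 295.2037911514309
294.1125834378252 232.1993675725262
```

View pics/w3.png

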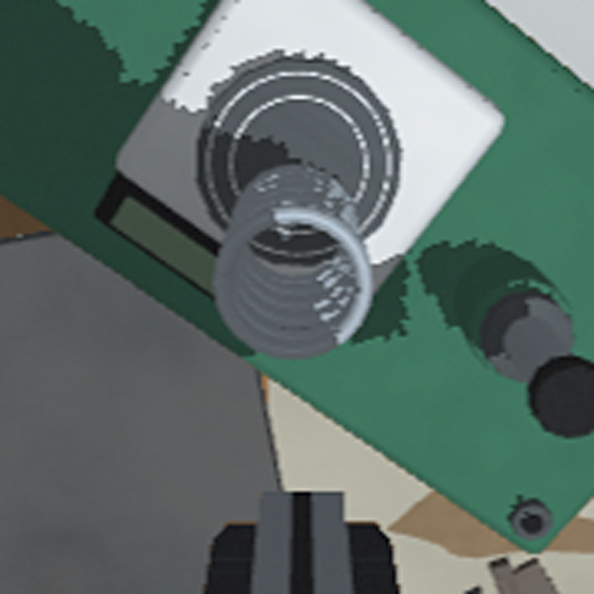

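The wrist crop has the platen's rings centred at (300,163), the spring's top ring at (294,281), and the fingertips' near edge at v≈492, u 262–343.

```bash
python3 - <<'E'
from h import *
r={"T":np.load("w3.npy"),"fov_y":70.71453659752886,"cx":280.98733,"cy":214.3913}
g=lambda u,v,z: at_z(r,190+u/3.3,110+v/3.3,z)
p=g(300,163,.04); s=g(294,281,.09); print(p,s); d=(p-s)[:2]; L=np.hypot(*d); print(d,L,np.degrees(np.arctan2(d[1],d[0])))
T=r["T"]
for z in (.104,.11,.12,.13): print(z,g(262,492,z),g(343,492,z))
# along tool axes
a=np.radians(70); X=np.array([np.cos(a),np.sin(a)]);Y=np.array([np.cos(a+np.pi/2+np.pi),np.sin(a-np.pi/2)])
s0=env.get_state(); t=s0["tcp_pos"][:2]; print(s0["tcp_pos"],"spring rel tool x,y",(s[:2]-t)@X,(s[:2]-t)@Y,"platen",(p[:2]-t)@X,(p[:2]-t)@Y)
E
```

```text
[ 0.49122361 -0.34054373  0.04      ] [ 0.48598849 -0.35176194  0.09      ]
[0.00523512 0.0112182 ] 0.012379602794391263 64.98327261107784
0.104 [ 0.47030582 -0.37975078  0.104     ] [ 0.48266878 -0.38424757  0.104     ]
0.11 [ 0.4715874  -0.37693932  0.11      ] [ 0.4834306  -0.38124706  0.11      ]
0.12 [ 0.47372338 -0.37225357  0.12      ] [ 0.48470031 -0.37624621  0.12      ]
0.13 [ 0.47585936 -0.36756781  0.13      ] [ 0.48597002 -0.37124537  0.13      ]
[ 0.47376329 -0.38949221  0.11476069] spring rel tool x,y 0.0396361265923372 -0.0014165807632903957 platen 0.05196830573670185 -0.00033402688555613175
```

```bash
python3 -m jog '[[1,0,0,0,5],[1,0,-0.005,0.02,0],[1,0,0,0.025,0],[1,0,0,0,0],[1,0,0,0,0]]'
python3 pl.py 0.4720 -0.3912 0.0565
cat > w.py <<'E'
import sys; from h import *
# wrist crop 600x600 at fixed window, prints tool-frame helper
f=sys.argv[1]; s=env.get_state(); r=save("wrist",f,(190,110,370,290),3.3)
print("tcp",s["tcp_pos"].round(4),"F",s["wrist_force"].round(1)); np.savez("w.npz",T=r["T"],t=s["tcp_pos"],q=s["orientation"])
E
cat > wm.py <<'E'
import sys; from h import *; from scipy.spatial.transform import Rotation as Ro
# args: platen u v, springtop u v
z=np.load("w.npz"); r={"T":z["T"],"fov_y":70.71453659752886,"cx":280.98733,"cy":214.3913}
a=[float(x) for x in sys.argv[1:]]; g=lambda u,v,h: at_z(r,190+u/3.3,110+v/3.3,h)
p=g(a[0],a[1],.04); s=g(a[2],a[3],.09); q=z["q"]; R=Ro.from_quat([*q[1:],q[0]]).as_matrix()
R[:2,:2]/=1
print("platen",p.round(4),"spring",s.round(4),"off mm",((p-s)[:2]*1e3).round(1),"in tool",(R[:2,:2].T@(p-s)[:2]*1e3).round(1))
print("spring rel tool mm",(R[:2,:2].T@(s-z["t"])[:2]*1e3).round(1))
E
```

```text
clock: 4.67
tcp_pos: [0.4678, -0.3854, 0.0676]
orientation: [-0.002, 0.843, 0.538, -0.0]
wrist_force: [-0.1, 0.0, 0.3]
finger_gap: 0.0002
grip_force: 0.0
tcp [ 0.4678 -0.3854  0.0676] toolx ang 65.1 z [-0.002  0.002 -1.   ] n 1
[1,-0.0035,0.0063,0.0110,0.00],
```

```bash
python3 -m jog '[[1,0,0,0.0105,0],[1,0.002,0,0,0],[1,0,0,0,0]]'; python3 w.py w4.png
```

```text
clock: 4.92
tcp_pos: [0.4698, -0.3844, 0.0582]
orientation: [0.0, 0.843, 0.538, 0.0]
wrist_force: [-0.2, -0.5, -0.2]
finger_gap: 0.0002
grip_force: 0.0
tcp [ 0.4698 -0.3844  0.0582] F [-0.2 -0.5 -0.2]
```

View pics/w4.png

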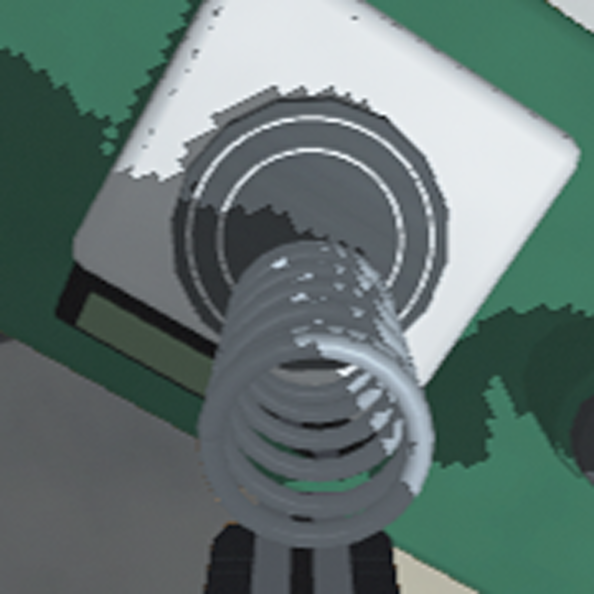

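The rings are centred at (311,241). The spring's top ring is at (317,440), and the fingers are behind it at u≈300.

```bash
python3 wm.py 311 241 317 440
```

```text
platen [ 0.4908 -0.3409  0.04  ] spring [ 0.4862 -0.3515  0.09  ] off mm [ 4.6 10.6] in tool [11.5 -0.2]
spring rel tool mm [36.7  1. ]
```

```bash
cat > tr.py <<'E'
from h import *; from scipy.spatial.transform import Rotation as Ro
# track spring top ring in the wrist picture by masked template matching; template from w4
t=cv2.imread("pics/w4.png"); t=cv2.resize(t,(180,180),interpolation=cv2.INTER_AREA)
c=(317/3.3,440/3.3); h=38; x0,y0=int(c[0])-h,int(c[1])-h; T=t[y0:y0+2*h+1,x0:x0+2*h+1]
yy,xx=np.mgrid[0:T.shape[0],0:T.shape[1]]; d=np.hypot(xx-(c[0]-x0),(yy-(c[1]-y0))*1.06)
M=((d>27)&(d<36.5)).astype(np.uint8)[:,:,None].repeat(3,2)*1
def run(f=None):
    s=env.get_state(); r=cam("wrist"); im=np.ascontiguousarray(r["img"][:,:,::-1])
    if f: cv2.imwrite("pics/"+f,cv2.resize(im[110:350,190:370],None,fx=2.5,fy=2.5,interpolation=cv2.INTER_CUBIC))
    m=cv2.matchTemplate(im[80:380,170:390],T,cv2.TM_CCORR_NORMED,mask=M); m[~np.isfinite(m)]=0
    _,v,_,l=cv2.minMaxLoc(m); u=l[0]+170+c[0]-x0; w=l[1]+80+c[1]-y0
    sp=at_z(r,u,w,.09); R=Ro.from_quat([*s["orientation"][1:],s["orientation"][0]]).as_matrix()[:2,:2]
    p=np.array([.4908,-.3409,.04])
    print("score %.3f px %.1f %.1f"%(v,u,w),"spring",sp.round(4),"rel tool",(R.T@(sp-s["tcp_pos"])[:2]*1e3).round(1),"to platen in tool",(R.T@(p-sp)[:2]*1e3).round(1),"tcp",s["tcp_pos"].round(4),"F",s["wrist_force"].round(1))
if __name__=="__main__":
    import sys; run(sys.argv[1] if len(sys.argv)>1 else None)
E
python3 tr.py; python3 -m jog '[[1,0.003,0.001,0,0],[1,0.003,0,0,0],[1,0.003,0,0,0],[1,0,0,0,0],[1,0,0,0,0]]'; python3 tr.py
python3 -m jog '[[1,0.002,0,0,0],[1,0.002,0,0,0],[1,0.002,0,0,0],[1,0,0,0,0]]'; python3 tr.py
```

```text
score 0.997 px 285.1 242.3 spring [ 0.4861 -0.3513  0.09  ] rel tool [37.   0.7] to platen in tool [11.4 -0.1] tcp [ 0.4699 -0.3845  0.0584] F [-0.7  0.1 -0.1]
clock: 5.43
tcp_pos: [0.4743, -0.3764, 0.0579]
orientation: [-0.0, 0.843, 0.538, 0.0]
wrist_force: [0.4, -0.2, -0.1]
finger_gap: -0.0
grip_force: 0.0
score 0.970 px 284.1 265.3 spring [ 0.4864 -0.3513  0.09  ] rel tool [27.8  0.4] to platen in tool [11.3 -0.4] tcp [ 0.4743 -0.3764  0.0579] F [ 0.4 -0.2 -0.1]
clock: 5.82
tcp_pos: [0.4768, -0.371, 0.0578]
orientation: [-0.0, 0.843, 0.538, 0.0]
wrist_force: [0.3, -0.4, 0.2]
finger_gap: 0.0001
grip_force: 0.0
score 0.966 px 282.1 267.3 spring [ 0.4878 -0.3463  0.09  ] rel tool [27.1 -0.4] to platen in tool [6.1 0.4] tcp [ 0.4768 -0.371   0.0578] F [ 0.3 -0.4  0.2]
```

```bash
python3 - <<'E'
from h import *
a=env.read_camera("wrist")["img"][110:350,190:370,::-1]; b=env.read_camera("side")["img"][:,:,::-1][165:255,215:315]
a=cv2.resize(a,(450,600),interpolation=cv2.INTER_CUBIC); b=cv2.resize(b,(340,306),interpolation=cv2.INTER_CUBIC)
t=env.read_camera("top")["img"][:,:,::-1][175:245,255:333]; t=cv2.resize(t,(340,294),interpolation=cv2.INTER_CUBIC)
cv2.imwrite("pics/m1.png",np.hstack([a,np.vstack([b,t])]))
E
```

```text
(no output)
```

View pics/m1.png

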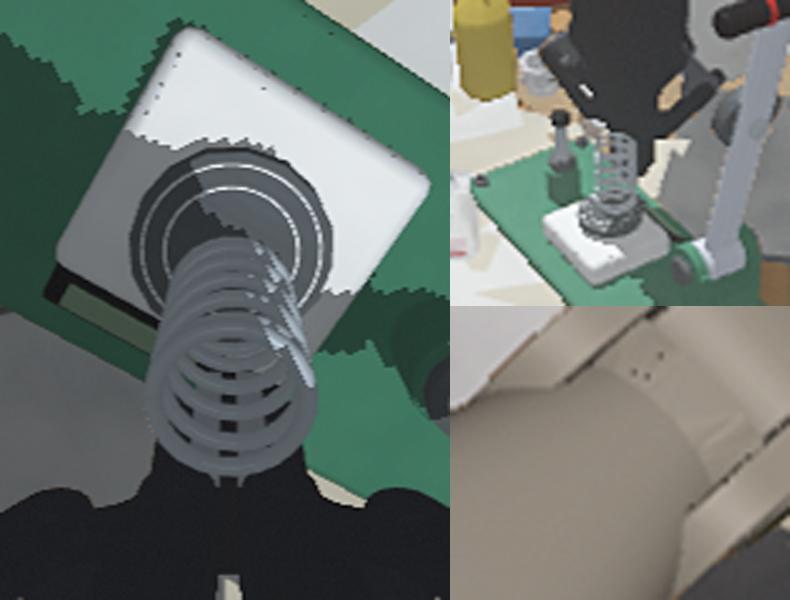

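The wrist part shows the rings centred at (230,252) and the spring's top ring at (231,395). The wide black finger bodies are right behind the spring, so they may be touching it too high. In the side part the spring looks upright at (617,170). I'll back off and see whether the top springs back.

```bash
python3 -m jog '[[1,-0.004,0,0,0],[1,-0.004,0,0,0],[1,0,0,0,0],[1,0,0,0,0]]'; python3 tr.py
```

```text
clock: 6.35
tcp_pos: [0.4731, -0.3789, 0.0577]
orientation: [-0.0, 0.843, 0.538, 0.0]
wrist_force: [0.8, -1.0, 0.3]
finger_gap: 0.0
grip_force: 0.0
score 0.986 px 283.1 250.3 spring [ 0.4875 -0.348   0.09  ] rel tool [34.1 -0. ] to platen in tool [7.9 0. ] tcp [ 0.4731 -0.3789  0.0577] F [ 0.8 -1.   0.3]
```

The top came back 1.8 mm, so it was being touched too high, though 3.5 mm of slide stayed. I'll push instead with the inner face of one pad of the wide-open gripper, where nothing sticks out above the pad: raise, turn 90° and open.

```bash
python3 -m jog '[[1,-0.01,0,-0.005,0],[1,0,0,-0.035,0],[1,0,0,-0.035,0],[-1,0,0,-0.01,6.92],[-1,0,0,0,6.92]]'
python3 -m jog '[[-1,0,0,0,6.92],[-1,0,0,0,6.92],[-1,0,0,0,6.92],[-1,0,0,0,6.92],[-1,0,0,0,6.92]]'
python3 -m jog '[[-1,0,0,0,6.92],[-1,0,0,0,6.92],[-1,0,0,0,6.92],[-1,0,0,0,6.92],[-1,0,0,0,6.92]]'
python3 -m jog '[[-1,0,0,0,6.92],[-1,0,0,0,0],[-1,0,0,0,0]]'
sed -i 's/80:380,170:390/80:420,130:430/; s/l\[0\]+170/l[0]+130/' tr.py
python3 pl.py .4875 -.348 .133; python3 -c "
from workcell import env;print(env.get_state()['joint_pos'])"
```

```text
clock: 6.82
tcp_pos: [0.4707, -0.3903, 0.1477]
orientation: [0.004, 0.903, 0.43, 0.001]
wrist_force: [-0.2, -0.2, 0.6]
finger_gap: 0.0232
grip_force: 0.0
clock: 7.23
tcp_pos: [0.4689, -0.3883, 0.1432]
orientation: [0.0, 0.99, 0.142, 0.0]
wrist_force: [0.3, -0.5, -0.0]
finger_gap: 0.0832
grip_force: 0.0
clock: 7.65
tcp_pos: [0.4689, -0.3883, 0.1432]
orientation: [0.0, 0.987, -0.159, 0.0]
wrist_force: [-0.4, 1.1, 0.4]
finger_gap: 0.0853
grip_force: 0.0
clock: 7.9
tcp_pos: [0.469, -0.3881, 0.1431]
orientation: [0.0, 0.977, -0.214, 0.0]
wrist_force: [-0.3, -0.1, -0.4]
finger_gap: 0.0854
grip_force: 0.0
tcp [ 0.469  -0.3881  0.1431] toolx ang -24.7 z [ 0. -0. -1.] n 2
[1,0.0001,-0.0221,0.0050,0.00], [1,0.0001,-0.0221,0.0050,0.00], 
[-8.23122645e-01  4.21668500e-01 -4.22381041e-02  1.10655823e+00
 -1.59312792e-05  2.74879913e+00]
```

```bash
python3 -m jog '[[-1,0,-0.022,0,0],[-1,0,-0.022,0,0],[-1,0,0,0,0],[-1,0,0,0,0]]'; python3 - <<'E'
from h import *
r=env.read_camera("wrist"); im=r["img"][:,:,::-1]; a=cv2.resize(im[60:420,100:460],(600,600))
b=env.read_camera("side")["img"][:,:,::-1][130:250,230:310]; b=cv2.resize(b,(200,300),interpolation=cv2.INTER_CUBIC)
cv2.imwrite("pics/m2.png",np.hstack([a,np.vstack([b,b*0])]))
s=env.get_state();np.savez("w.npz",T=r["T"],t=s["tcp_pos"],q=s["orientation"]);print(s["tcp_pos"])
for p in [(.4908,-.3409,.04),(.4875,-.348,.09)]: u,v=proj(r,p);print((u-100)/.6,(v-60)/.6)
E
python3 tr.py
```

```text
clock: 8.23
tcp_pos: [0.4879, -0.3471, 0.143]
orientation: [0.0, 0.977, -0.213, 0.0]
wrist_force: [0.2, -0.1, -0.5]
finger_gap: 0.0853
grip_force: 0.0
[ 0.48760289 -0.34821933  0.14294295]
287.45096201536535 261.2925033699389
303.3309454469146 301.4581952057885
score 0.965 px 369.1 196.3 spring [ 0.4921 -0.4131  0.09  ] rel tool [31.2 57.1] to platen in tool [-31.4 -65.1] tcp [ 0.4876 -0.3482  0.1429] F [-0.1 -0.4  0.4]
```

View pics/m2.png

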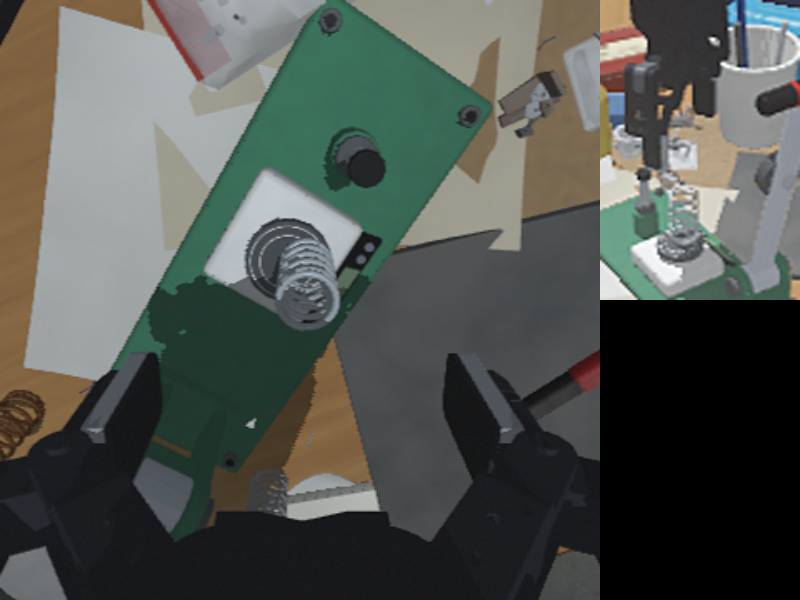

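This was the last picture. It shows the rings centred at (287,257) and the spring's top ring at (307,300), both where predicted. The open pads are at (135,400) and (470,400), well clear on both sides. From here I'll measure by code.

```bash
python3 - <<'E'
from h import *; from scipy.spatial.transform import Rotation as Ro
z=np.load("w.npz"); r={"T":z["T"],"fov_y":70.71453659752886,"cx":280.98733,"cy":214.3913}
g=lambda u,v,h: at_z(r,100+u*.6,60+v*.6,h)
p=g(287,258,.04); s=g(307,300,.09); R=Ro.from_quat([*z["q"][1:],z["q"][0]]).as_matrix()[:2,:2]
print(p,s,"spring rel",R.T@(s-z["t"])[:2]*1e3,"platen rel",R.T@(p-z["t"])[:2]*1e3)
E
python3 -m jog '[[-1,0,0,0.03,0],[-1,0,0,0.02,0],[-1,0,0,0,0],[-1,0,0,0,0]]'
cat > t2.py <<'E'
# ring tracker by edges: score circles/ellipses of projected spring top (z=.09) and base rings against grey-level gradient
from h import *; from scipy.spatial.transform import Rotation as Ro; from scipy.ndimage import map_coordinates as mc
import sys
def pts(c,rad,z,n=90):
    a=np.linspace(0,2*np.pi,n,endpoint=False); return np.c_[c[0]+rad*np.cos(a),c[1]+rad*np.sin(a),np.full(n,z)]
def pr(r,P):
    f=210/np.tan(np.radians(r["fov_y"])/2); T=np.array(r["T"]); c=(P-T[:3,3])@T[:3,:3]
    return np.c_[r["cx"]-f*c[:,0]/c[:,2], r["cy"]+f*c[:,1]/c[:,2]]
def samp(g,uv): return mc(g,[uv[:,1],uv[:,0]],order=1,mode="nearest")
def ringscore(r,g,c,rad,z,w): # white-line contrast
    m=samp(g,pr(r,pts(c,rad,z))); a=samp(g,pr(r,pts(c,rad-w,z))); b=samp(g,pr(r,pts(c,rad+w,z)))
    return np.mean(np.clip(m-(a+b)/2,-40,40))
def search(fn,c0,R=.008,st=.001):
    best=None
    for S,t in ((R,st),(st,st/4)):
        b=best[1] if best else c0
        for x in np.arange(-S,S+1e-9,t):
            for y in np.arange(-S,S+1e-9,t):
                v=fn((b[0]+x,b[1]+y)); 
                if best is None or v>best[0]: best=(v,(b[0]+x,b[1]+y))
    return best
def run(p0=(.4908,-.3409),s0=(.4875,-.348)):
    s=env.get_state(); r=cam("wrist"); im=r["img"].astype(float); g=cv2.GaussianBlur(im.mean(2),(0,0),.6)
    pl=search(lambda c: ringscore(r,g,c,.014,.04,.002)+ringscore(r,g,c,.019,.04,.0018),p0,.006)
    sp=search(lambda c: ringscore(r,g,c,.0125,.09,.0022),s0,.007)
    # colourless-ness helps nothing here; report both
    R=Ro.from_quat([*s["orientation"][1:],s["orientation"][0]]).as_matrix()[:2,:2]
    P,S=np.array(pl[1]),np.array(sp[1])
    print("platen",P.round(4),"%.1f"%pl[0],"spring",S.round(4),"%.1f"%sp[0],"off tool",(R.T@(P-S)*1e3).round(1),"spring rel",(R.T@(S-s["tcp_pos"][:2])*1e3).round(1),"tcp",s["tcp_pos"].round(4),"F",s["wrist_force"].round(1))
if __name__=="__main__":
    a=[float(x) for x in sys.argv[1:]]
    run(s0=a[:2]) if a else run()
E
python3 t2.py
```

```text
[ 0.4924769  -0.34143651  0.04      ] [ 0.48746556 -0.34962411  0.09      ] spring rel [0.46323832 1.33329835] platen rel [ 1.58765649 -8.20011945]
clock: 8.72
tcp_pos: [0.4865, -0.3476, 0.0918]
orientation: [-0.001, 0.977, -0.215, -0.001]
wrist_force: [-0.4, -0.2, 0.3]
finger_gap: 0.0852
grip_force: 0.0
platen [ 0.4906 -0.3406] 39.4 spring [ 0.4875 -0.3492] 19.4 off tool [-0.8 -9.1] spring rel [1.6 1. ] tcp [ 0.4865 -0.3476  0.0918] F [-0.4 -0.2  0.3]
```

```bash
python3 -m jog '[[-1,0.001,0,0.02,-5],[-1,0,0,0.015,0],[-1,0,0,0.011,0],[-1,0,0,0,0],[-1,0,0,0,0]]'; python3 t2.py
```

```text
clock: 9.18
tcp_pos: [0.4886, -0.3484, 0.0473]
orientation: [-0.0, 0.985, -0.172, 0.0]
wrist_force: [0.2, -0.9, 0.4]
finger_gap: 0.0854
grip_force: 0.0
platen [ 0.4906 -0.3406] 42.1 spring [ 0.4885 -0.3498] 11.0 off tool [-1.2 -9.3] spring rel [0.4 1.3] tcp [ 0.4886 -0.3484  0.0473] F [ 0.2 -0.9  0.4]
```

```bash
python3 -m jog '[[-1,0,-0.007,0.002,0],[-1,0,-0.007,0,0],[-1,0,-0.006,0,0],[-1,0,-0.002,0,0],[-1,0,0,0,0]]'; python3 t2.py
python3 -m jog '[[-1,0,-0.003,0,0],[-1,0,-0.003,0,0],[-1,0,0,0,0],[-1,0,0,0,0]]'; python3 t2.py
```

```text
clock: 9.65
tcp_pos: [0.4964, -0.3265, 0.0451]
orientation: [-0.0, 0.985, -0.172, 0.0]
wrist_force: [0.2, -0.1, -0.9]
finger_gap: 0.0856
grip_force: 0.0
platen [ 0.4908 -0.3406] 43.2 spring [ 0.4885 -0.3482] 8.8 off tool [-0.4 -7.9] spring rel [-0.1 23.2] tcp [ 0.4964 -0.3265  0.0451] F [ 0.2 -0.1 -0.9]
clock: 10.03
tcp_pos: [0.4981, -0.3217, 0.0448]
orientation: [-0.0, 0.985, -0.172, 0.0]
wrist_force: [0.1, 0.9, 0.1]
finger_gap: 0.0856
grip_force: 0.0
platen [ 0.4906 -0.3406] 45.9 spring [ 0.4875 -0.3488] 7.4 off tool [ 0.1 -8.7] spring rel [-0.8 29.1] tcp [ 0.4981 -0.3217  0.0448] F [0.1 0.9 0.1]
```

```bash
python3 -m jog '[[-1,0,-0.002,0,0],[-1,0,-0.0015,0,0],[-1,0,-0.0015,0,0],[-1,0,0,0,0],[-1,0,0,0,0]]'; python3 t2.py; python3 t2.py .4895 -.344; python3 - <<'E'
from t2 import *
# score profile along the push line, with the side camera too
for n in ("wrist","side"):
    r=cam(n); g=cv2.GaussianBlur(r["img"].astype(float).mean(2),(0,0),.6)
    out=[]
    for k in np.arange(-11,4,1.):
        c=np.array([.4906,-.3406])+np.array([.34,.94])*k/1e3
        out.append((k,round(max(ringscore(r,g,c+np.array([.94,-.34])*e,rr,zz,.0022) for e in (-.001,0,.001) for rr in (.0122,.0128) for zz in (.088,.090)),1)))
    print(n,out)
E
```

```text
clock: 10.5
tcp_pos: [0.4998, -0.3169, 0.0448]
orientation: [-0.0, 0.985, -0.172, 0.0]
wrist_force: [-0.4, 0.4, -0.4]
finger_gap: 0.0853
grip_force: 0.0
platen [ 0.4903 -0.3406] 45.5 spring [ 0.489  -0.3442] 8.8 off tool [ 0.  -3.8] spring rel [-0.9 29.4] tcp [ 0.4998 -0.3169  0.0448] F [-0.4  0.4 -0.4]
platen [ 0.4903 -0.3406] 45.9 spring [ 0.4892 -0.3442] 8.7 off tool [-0.2 -3.7] spring rel [-0.6 29.2] tcp [ 0.4997 -0.317   0.0448] F [0.2 0.5 0. ]
wrist [(np.float64(-11.0), np.float64(1.6)), (np.float64(-10.0), np.float64(2.2)), (np.float64(-9.0), np.float64(1.4)), (np.float64(-8.0), np.float64(0.3)), (np.float64(-7.0), np.float64(-0.0)), (np.float64(-6.0), np.float64(2.3)), (np.float64(-5.0), np.float64(5.9)), (np.float64(-4.0), np.float64(9.1)), (np.float64(-3.0), np.float64(7.3)), (np.float64(-2.0), np.float64(4.2)), (np.float64(-1.0), np.float64(0.9)), (np.float64(0.0), np.float64(3.8)), (np.float64(1.0), np.float64(4.5)), (np.float64(2.0), np.float64(4.6)), (np.float64(3.0), np.float64(4.3))]
side [(np.float64(-11.0), np.float64(-1.5)), (np.float64(-10.0), np.float64(-2.0)), (np.float64(-9.0), np.float64(-2.3)), (np.float64(-8.0), np.float64(-1.0)), (np.float64(-7.0), np.float64(0.1)), (np.float64(-6.0), np.float64(1.0)), (np.float64(-5.0), np.float64(2.3)), (np.float64(-4.0), np.float64(4.0)), (np.float64(-3.0), np.float64(5.1)), (np.float64(-2.0), np.float64(4.2)), (np.float64(-1.0), np.float64(4.9)), (np.float64(0.0), np.float64(4.9)), (np.float64(1.0), np.float64(3.5)), (np.float64(2.0), np.float64(2.0)), (np.float64(3.0), np.float64(0.8))]
```

```bash
python3 -m jog '[[-1,0,-0.0015,0,0],[-1,0,-0.001,0,0],[-1,0,-0.001,0,0],[-1,0,0,0,0],[-1,0,0,0,0]]'; python3 t2.py .4903 -.341
python3 -m jog '[[-1,0,0.003,0,0],[-1,0,0.005,0,0],[-1,0,0.005,0,0],[-1,0,0,0,0],[-1,0,0,0,0]]'; python3 t2.py .4903 -.341; python3 t2.py .4895 -.344
```

```text
clock: 11.12
tcp_pos: [0.5009, -0.3136, 0.0448]
orientation: [-0.0, 0.985, -0.172, 0.0]
wrist_force: [0.4, 0.4, 0.0]
finger_gap: 0.0854
grip_force: 0.0
platen [ 0.4908 -0.3406] 48.0 spring [ 0.4903 -0.341 ] 8.8 off tool [ 0.4 -0.5] spring rel [-0.7 29.4] tcp [ 0.5009 -0.3136  0.0448] F [0.4 0.4 0. ]
clock: 11.58
tcp_pos: [0.4963, -0.3266, 0.0447]
orientation: [-0.0, 0.985, -0.173, 0.0]
wrist_force: [0.0, -0.2, 0.3]
finger_gap: 0.0856
grip_force: 0.0
platen [ 0.4908 -0.3409] 48.1 spring [ 0.4933 -0.3482] 8.0 off tool [-4.9 -6.1] spring rel [ 4.6 21.4] tcp [ 0.4963 -0.3266  0.0447] F [ 0.  -0.2  0.3]
platen [ 0.4908 -0.3409] 48.3 spring [ 0.4935 -0.348 ] 8.3 off tool [-5.  -5.8] spring rel [ 4.7 21.4] tcp [ 0.4963 -0.3263  0.0447] F [-0.1 -0.  -0.9]
```

```bash
python3 -m jog '[[-1,0,0.01,0,0],[-1,0,0.01,0,0],[-1,0,0,-0.025,0],[-1,0,0,-0.025,0],[-1,0,0,0,0]]'; python3 -m jog '[[-1,0,0,0,0]]'; python3 t2.py .4903 -.341; python3 t2.py .4903 -.341
```

```text
clock: 12.1
tcp_pos: [0.4915, -0.348, 0.0995]
orientation: [0.002, 0.985, -0.173, 0.003]
wrist_force: [0.7, -0.3, 0.5]
finger_gap: 0.0854
grip_force: 0.0
clock: 12.18
tcp_pos: [0.4905, -0.3468, 0.0965]
orientation: [0.001, 0.985, -0.173, 0.002]
wrist_force: [0.1, 0.1, -0.9]
finger_gap: 0.0855
grip_force: 0.0
platen [ 0.4908 -0.3406] 42.5 spring [ 0.4918 -0.342 ] 18.9 off tool [-1.4 -0.9] spring rel [-0.4 -4.9] tcp [ 0.4905 -0.3468  0.0965] F [ 0.1  0.1 -0.9]
platen [ 0.4908 -0.3406] 45.1 spring [ 0.4918 -0.342 ] 18.2 off tool [-1.4 -0.9] spring rel [ 0.6 -4.3] tcp [ 0.4897 -0.3458  0.0951] F [ 0.2  0.2 -0.1]
```

```bash
python3 - <<'E'
from t2 import *
r=cam("side"); g=cv2.GaussianBlur(r["img"].astype(float).mean(2),(0,0),.4)
pl=search(lambda c: ringscore(r,g,c,.019,.04,.003)+0*ringscore(r,g,c,.014,.04,.002),(.4908,-.3406),.006)
for z in (.088,.0895): print(z,search(lambda c: ringscore(r,g,c,.0125,z,.004),(.4908,-.3406),.007))
print(pl)
# silhouette: brightness column profile of the spring at mid-heights in side view vs platen extents
for z in (.085,.07,.06): 
    u,v=proj(r,(.4908,-.3406,z)); row=r["img"][int(round(v)),int(u)-16:int(u)+17].mean(1).astype(int); print(z,round(u,1),list(row))
E
```

```text
0.088 (np.float64(14.971459911587353), (np.float64(0.49005), np.float64(-0.3461)))
0.0895 (np.float64(15.034382180565661), (np.float64(0.4898), np.float64(-0.34385)))
(np.float64(6.84214536273444), (np.float64(0.4978), np.float64(-0.3396)))
0.085 261.8 [np.int64(132), np.int64(139), np.int64(142), np.int64(130), np.int64(83), np.int64(63), np.int64(66), np.int64(67), np.int64(65), np.int64(64), np.int64(57), np.int64(98), np.int64(139), np.int64(121), np.int64(115), np.int64(135), np.int64(134), np.int64(145), np.int64(162), np.int64(161), np.int64(151), np.int64(127), np.int64(155), np.int64(198), np.int64(211), np.int64(208), np.int64(208), np.int64(208), np.int64(208), np.int64(208), np.int64(208), np.int64(209), np.int64(213)]
0.07 262.0 [np.int64(111), np.int64(106), np.int64(100), np.int64(98), np.int64(104), np.int64(69), np.int64(59), np.int64(62), np.int64(63), np.int64(61), np.int64(58), np.int64(84), np.int64(124), np.int64(128), np.int64(151), np.int64(173), np.int64(137), np.int64(131), np.int64(139), np.int64(139), np.int64(133), np.int64(122), np.int64(139), np.int64(185), np.int64(215), np.int64(210), np.int64(209), np.int64(209), np.int64(208), np.int64(209), np.int64(210), np.int64(216), np.int64(198)]
0.06 262.1 [np.int64(89), np.int64(92), np.int64(90), np.int64(90), np.int64(90), np.int64(88), np.int64(83), np.int64(107), np.int64(140), np.int64(136), np.int64(139), np.int64(142), np.int64(139), np.int64(141), np.int64(139), np.int64(136), np.int64(127), np.int64(135), np.int64(144), np.int64(130), np.int64(119), np.int64(133), np.int64(131), np.int64(124), np.int64(132), np.int64(183), np.int64(217), np.int64(211), np.int64(211), np.int64(204), np.int64(170), np.int64(127), np.int64(132)]
```

```bash
python3 -m jog '[[-1,0,0,-0.035,0],[-1,0,0,-0.04,0],[-1,0,0,-0.04,0],[1,0,0,-0.04,-7.1],[1,0,0,-0.04,-7.1]]'
python3 -m jog '[[1,0,0,-0.04,-7.1],[1,0,0,-0.035,-7.1],[1,0,0,0,-7.1],[1,0,0,0,-7.1],[1,0,0,0,-7.1]]'
python3 pl.py .3776 -.1674 .365 -93 13 | sed 's/^\[1/[1/'
```

```text
clock: 12.75
tcp_pos: [0.489, -0.3444, 0.2902]
orientation: [-0.001, 0.999, -0.046, -0.001]
wrist_force: [0.7, -0.9, -0.7]
finger_gap: 0.064
grip_force: 0.0
clock: 13.17
tcp_pos: [0.4899, -0.3451, 0.3643]
orientation: [-0.0, 0.965, 0.261, -0.0]
wrist_force: [0.1, 0.3, -0.4]
finger_gap: 0.0009
grip_force: 0.0
tcp [ 0.4899 -0.3451  0.3643] toolx ang 30.2 z [-0.  0. -1.] n 13
[1,-0.0006,-0.0162,-0.0000,-7.15], [1,0.0014,-0.0161,-0.0000,-7.15], [1,0.0034,-0.0158,-0.0000,-7.15], [1,0.0054,-0.0153,-0.0000,-7.15], [1,0.0072,-0.0145,-0.0000,-7.15]
[1,0.0090,-0.0135,-0.0000,-7.15], [1,0.0106,-0.0122,-0.0000,-7.15], [1,0.0120,-0.0108,-0.0000,-7.15], [1,0.0133,-0.0092,-0.0000,-7.15], [1,0.0143,-0.0075,-0.0000,-7.15]
[1,0.0151,-0.0057,-0.0000,-7.15], [1,0.0157,-0.0037,-0.0000,-7.15], [1,0.0161,-0.0017,-0.0000,-7.15],
```

```bash
python3 -m jog '[[1,0,-0.016,0,-7.15],[1,0.001,-0.016,0,-7.15],[1,0.003,-0.016,0,-7.15],[1,0.005,-0.015,0,-7.15],[1,0.007,-0.0145,0,-7.15]]'
python3 -m jog '[[1,0.009,-0.0135,0,-7.15],[1,0.0105,-0.012,0,-7.15],[1,0.012,-0.011,0,-7.15],[1,0.0135,-0.009,0,-7.15],[1,0.0145,-0.0075,0,-7.15]]'
python3 -m jog '[[1,0.015,-0.0055,0,-7.15],[1,0.0155,-0.0035,0,-7.15],[1,0.016,-0.002,0,-7.15],[1,0,0,0,0],[1,0,0,0,0]]'
python3 pl.py .3776 -.1674 .278; python3 - <<'E'
from t2 import *
r=cam("top"); g0=r["img"].astype(float).mean(2)
print(r["img"][195:226:6,280:306:5].mean(2).astype(int))  # occlusion glance
g=cv2.GaussianBlur(g0,(0,0),.4)
for nm,rad,z,w in (("ring38",.019,.04,.003),("top",.0125,.0895,.004)):
    print(nm,search(lambda c: ringscore(r,g,c,rad,z,w),(.4908,-.3406),.007))
E
```

```text
clock: 13.58
tcp_pos: [0.4459, -0.2765, 0.3632]
orientation: [-0.001, 0.839, 0.544, -0.0]
wrist_force: [-0.6, -0.0, -0.8]
finger_gap: -0.0
grip_force: 0.0
clock: 14.0
tcp_pos: [0.4034, -0.2075, 0.3635]
orientation: [-0.001, 0.631, 0.776, -0.0]
wrist_force: [0.3, -0.3, 0.1]
finger_gap: 0.0001
grip_force: 0.0
clock: 14.42
tcp_pos: [0.3786, -0.1672, 0.3643]
orientation: [-0.0, 0.479, 0.878, -0.0]
wrist_force: [0.5, -0.6, 0.5]
finger_gap: -0.0001
grip_force: 0.0
tcp [ 0.3786 -0.1672  0.3643] toolx ang 122.7 z [-0.001  0.    -1.   ] n 3
[1,0.0001,-0.0003,0.0288,0.00], [1,0.0001,-0.0003,0.0288,0.00], [1,0.0001,-0.0003,0.0288,0.00], 
[[116  82  75 243  79  86]
 [ 66 242 247 242 244  87]
 [236  86  39  52 157 235]
 [238  27 162 201  78 247]
 [ 60 215 207 209  36  91]
 [ 80  23  23 101  64  88]]
ring38 (np.float64(16.631147292514008), (np.float64(0.48705), np.float64(-0.34685)))
top (np.float64(39.63256912168903), (np.float64(0.4888), np.float64(-0.34185)))
```

Two independent cameras put the spring within about 1–1.7 mm of centre, standing. Next I'll work out the path for pushing the load arm over.

```bash
cat > arc.py <<'E'
from h import *
H=np.array([.4908,-.3406])+.12*np.array([-.547,.837]); Yv=np.array([-.547,.837])
s=env.get_state(); a=(s["tcp_pos"][:2]-H)@Yv; z=s["tcp_pos"][2]; print("a,z",a,z,"lat",(s["tcp_pos"][:2]-H)@np.array([.837,.547]))
# theta, dY of finger centre from bar centre, tip height rel. bar centre
K=np.array([[1.82,.017,-.010],[1.5,.017,-.010],[1.2,.017,-.008],[.9,.016,-.001],[.6,.011,.007],[.3,.004,.008],[.1,.001,.008],[0,0,.008]])
import sys
th=np.r_[np.arange(1.80,.2,-.07),np.arange(.23,-.001,-.03)]
pa=None
for i,t in enumerate(th):
    dy=np.interp(-t,-K[:,0],K[:,1]); dz=np.interp(-t,-K[:,0],K[:,2])
    A=-.205*np.cos(t)+dy; Z=.086+.205*np.sin(t)+dz+.011
    if pa is not None: print("%.2f [1,%.4f,0,%.4f,0]  a %.4f z %.4f"%(t,A-pa,pz-Z,A,Z))
    else: print("start a %.4f z %.4f"%(A,Z))
    pa,pz=A,Z
E
python3 -m jog '[[1,0,0,0.028,0],[1,0,0,0.028,0],[1,0,0,0.02,0],[1,0,0,0,0],[1,0,0,0,0]]'; python3 arc.py
```

```text
clock: 14.88
tcp_pos: [0.3785, -0.1677, 0.2879]
orientation: [-0.001, 0.479, 0.878, 0.0]
wrist_force: [0.1, -0.3, 0.6]
finger_gap: -0.0003
grip_force: 0.0
a,z 0.08619260679010673 0.28786478363485296 lat 0.0005898265458450429
start a 0.0636 z 0.2866
1.73 [1,-0.0141,0,-0.0028,0]  a 0.0495 z 0.2894
1.66 [1,-0.0142,0,-0.0018,0]  a 0.0353 z 0.2912
1.59 [1,-0.0143,0,-0.0008,0]  a 0.0209 z 0.2920
1.52 [1,-0.0143,0,0.0002,0]  a 0.0066 z 0.2917
1.45 [1,-0.0143,0,0.0009,0]  a -0.0077 z 0.2908
1.38 [1,-0.0142,0,0.0018,0]  a -0.0219 z 0.2891
1.31 [1,-0.0140,0,0.0027,0]  a -0.0359 z 0.2863
1.24 [1,-0.0137,0,0.0037,0]  a -0.0496 z 0.2826
1.17 [1,-0.0135,0,0.0042,0]  a -0.0631 z 0.2785
1.10 [1,-0.0132,0,0.0044,0]  a -0.0763 z 0.2740
1.03 [1,-0.0128,0,0.0053,0]  a -0.0891 z 0.2687
0.96 [1,-0.0123,0,0.0062,0]  a -0.1014 z 0.2625
0.89 [1,-0.0118,0,0.0070,0]  a -0.1132 z 0.2556
0.82 [1,-0.0120,0,0.0075,0]  a -0.1252 z 0.2480
0.75 [1,-0.0113,0,0.0083,0]  a -0.1365 z 0.2397
0.68 [1,-0.0106,0,0.0090,0]  a -0.1471 z 0.2308
0.61 [1,-0.0098,0,0.0096,0]  a -0.1569 z 0.2212
0.54 [1,-0.0094,0,0.0116,0]  a -0.1662 z 0.2096
0.47 [1,-0.0086,0,0.0123,0]  a -0.1748 z 0.1973
0.40 [1,-0.0077,0,0.0128,0]  a -0.1825 z 0.1845
0.33 [1,-0.0068,0,0.0132,0]  a -0.1892 z 0.1713
0.26 [1,-0.0055,0,0.0136,0]  a -0.1947 z 0.1577
0.23 [1,-0.0019,0,0.0060,0]  a -0.1967 z 0.1517
0.20 [1,-0.0018,0,0.0060,0]  a -0.1984 z 0.1457
0.17 [1,-0.0016,0,0.0060,0]  a -0.2000 z 0.1397
0.14 [1,-0.0014,0,0.0061,0]  a -0.2014 z 0.1336
0.11 [1,-0.0012,0,0.0061,0]  a -0.2026 z 0.1275
0.08 [1,-0.0009,0,0.0061,0]  a -0.2035 z 0.1214
0.05 [1,-0.0007,0,0.0061,0]  a -0.2042 z 0.1152
0.02 [1,-0.0005,0,0.0061,0]  a -0.2048 z 0.1091
```

```bash
cat > ang.py <<'E'
# load-arm angle from the red bands on the grip (side camera): fit theta so projected grip centre matches their centroid
from h import *
H=np.array([.4908,-.3406])+.12*np.array([-.547,.837]); Yv=np.array([-.547,.837])
def ang():
    out=[]
    for n in ("side","top"):
        r=cam(n); im=r["img"].astype(int); m=(im[:,:,0]>110)&(im[:,:,1]<70)&(im[:,:,2]<70)
        if n=="side": im0=m
        vv,uu=np.nonzero(m); best=[]
        for t in np.arange(-.05,1.96,.01):
            p=np.r_[H-.205*np.cos(t)*Yv,.086+.205*np.sin(t)]; u,v=proj(r,p)
            best.append((int((np.hypot(uu-u,vv-v)<9).sum()),round(float(t),2)))
        b=max(best)[0]; out.append((n,b,round(float(np.mean([t for c,t in best if c>=b*.9])),2)) if b else (n,0))
    s=env.get_state(); print(out,"a %.4f z %.4f lat %.4f"%((s["tcp_pos"][:2]-H)@Yv,s["tcp_pos"][2],(s["tcp_pos"][:2]-H)@np.array([.837,.547])),"F",s["wrist_force"].round(1))
ang()
E
python3 ang.py; python3 -m jog '[[1,-0.01,0,0,0],[1,-0.008,0,0,0],[1,-0.007,0,-0.001,0],[1,-0.007,0,-0.001,0],[1,-0.007,0,-0.001,0]]'; python3 ang.py
```

```text
[('side', 20, 1.8), ('top', 31, 1.82)] a 0.0852 z 0.2898 lat 0.0011 F [0.2 0.6 0.2]
clock: 15.4
tcp_pos: [0.4005, -0.2011, 0.2921]
orientation: [0.0, 0.479, 0.878, 0.0]
wrist_force: [-1.1, 1.3, 1.1]
finger_gap: 0.0002
grip_force: 0.6
[('side', 9, 1.65), ('top', 7, 1.68)] a 0.0456 z 0.2919 lat 0.0007 F [-0.1 -0.1 -0. ]
```

```bash
python3 -m jog '[[1,-0.01,0,0,0],[1,-0.012,0,-0.0005,0],[1,-0.012,0,0,0],[1,-0.012,0,0.0005,0],[1,-0.012,0,0.001,0]]'; python3 ang.py
python3 -m jog '[[1,-0.012,0,0.002,0],[1,-0.012,0,0.0025,0],[1,-0.012,0,0.003,0],[1,-0.01,0,0.003,0],[1,0,0,0,0]]'; python3 ang.py
```

```text
clock: 15.92
tcp_pos: [0.4322, -0.2503, 0.2907]
orientation: [0.0, 0.479, 0.878, 0.0]
wrist_force: [-0.7, 0.5, 0.7]
finger_gap: 0.0005
grip_force: 0.5
[('side', 9, 1.38), ('top', 0)] a -0.0131 z 0.2899 lat 0.0002 F [ 0.7  0.8 -0.2]
clock: 16.43
tcp_pos: [0.4572, -0.2895, 0.2789]
orientation: [-0.0, 0.479, 0.878, -0.0]
wrist_force: [-0.2, 0.4, -0.5]
finger_gap: -0.0002
grip_force: 0.0
[('side', 16, 1.0), ('top', 0)] a -0.0571 z 0.2797 lat -0.0001 F [-0.4  0.2 -0.3]
```

```bash
python3 ang.py; python3 - <<'E'
from h import *
exec(open("ang.py").read().split("def ang")[0])
r=cam("side"); im=r["img"].astype(int); m=(im[:,:,0]>100)&(im[:,:,1]<70)&(im[:,:,2]<70)
for t in (1.2,1.15,1.1,1.05,1.0,.95,.9):
    for k in (-.008,.008):
        p=np.r_[H-.205*np.cos(t)*Yv+k*np.array([.837,.547]),.086+.205*np.sin(t)]; print(t,k,np.round(proj(r,p),1))
v,u=np.nonzero(m); print([(int(a),int(b)) for a,b in zip(u,v) if 200<a<330 and 90<b<260])
E
```

```text
[('side', 19, 1.07), ('top', 0)] a -0.0566 z 0.2803 lat 0.0000 F [ 0.1 -0.8  0.4]
1.2 -0.008 [275.6 139.3]
1.2 0.008 [268.4 141.5]
1.15 -0.008 [272.9 139.2]
1.15 0.008 [265.7 141.4]
1.1 -0.008 [270.4 139.4]
1.1 0.008 [263.2 141.5]
1.05 -0.008 [267.9 139.8]
1.05 0.008 [260.8 142. ]
1.0 -0.008 [265.6 140.5]
1.0 0.008 [258.5 142.6]
0.95 -0.008 [263.4 141.4]
0.95 0.008 [256.4 143.5]
0.9 -0.008 [261.3 142.6]
0.9 0.008 [254.4 144.7]
[(264, 138), (265, 138), (266, 138), (267, 138), (265, 139), (266, 139), (267, 139), (268, 139), (256, 140), (266, 140), (267, 140), (268, 140), (253, 141), (267, 141), (268, 141), (252, 142), (267, 142), (268, 142), (267, 143), (268, 143), (251, 144), (267, 144), (268, 144), (221, 146), (266, 146), (221, 147), (222, 147), (221, 148), (222, 148), (221, 149), (209, 150), (221, 150), (221, 151), (221, 152), (222, 152), (221, 153), (222, 153), (262, 153), (263, 153), (264, 153), (221, 154), (222, 154), (258, 154), (259, 154), (221, 155), (222, 155), (223, 155), (253, 155), (254, 155), (255, 155), (256, 155), (264, 155), (265, 155), (212, 156), (220, 156), (221, 15
[... 3311 characters left out ...]
80), (209, 180), (210, 180), (211, 180), (213, 180), (211, 181), (203, 182), (207, 182), (210, 182), (213, 182), (209, 183), (211, 183), (213, 184), (207, 185), (212, 185), (213, 185), (213, 186), (212, 187), (213, 187), (212, 188), (213, 188), (213, 189), (212, 190), (213, 190), (201, 191), (202, 191), (203, 191), (204, 191), (205, 191), (208, 191), (209, 191), (210, 191), (211, 191), (212, 191), (213, 191), (201, 192), (202, 192), (203, 192), (204, 192), (205, 192), (206, 192), (207, 192), (208, 192), (209, 192), (210, 192), (211, 192), (212, 192), (213, 192), (315, 196), (316, 197), (316, 198), (317, 198), (317, 199), (317, 200), (318, 200), (318, 201), (319, 201), (318, 202), (319, 202)]
```

The clean red band at (267,141) fits θ≈1.18, matching the finger's position. The lower fit came from the red box in the background. I'll continue.

```bash
python3 -m jog '[[1,-0.008,0,0.003,0],[1,-0.012,0,0.0045,0],[1,-0.012,0,0.0053,0],[1,-0.012,0,0.006,0],[1,-0.012,0,0.007,0]]'
python3 -m jog '[[1,-0.012,0,0.0075,0],[1,-0.011,0,0.008,0],[1,-0.0105,0,0.009,0],[1,-0.008,0,0.008,0],[1,0,0,0,0]]'; python3 ang.py
```

```text
clock: 17.1
tcp_pos: [0.4874, -0.336, 0.2535]
orientation: [-0.0, 0.479, 0.878, 0.0]
wrist_force: [-0.1, 1.3, -1.4]
finger_gap: 0.0001
grip_force: 0.4
clock: 17.52
tcp_pos: [0.5093, -0.3707, 0.219]
orientation: [-0.001, 0.479, 0.878, 0.0]
wrist_force: [0.1, 0.5, -0.3]
finger_gap: 0.0006
grip_force: 0.0
[('side', 12, 0.58), ('top', 0)] a -0.1542 z 0.2212 lat -0.0007 F [-0.4  1.8  0.4]
```

```bash
python3 -m jog '[[1,-0.009,0,0.009,0],[1,-0.0095,0,0.0116,0],[1,-0.009,0,0.0123,0],[1,-0.0085,0,0.0128,0],[1,-0.0075,0,0.012,0]]'; python3 ang.py
python3 -m jog '[[1,-0.005,0,0.008,0],[1,-0.003,0,0.006,0],[1,-0.002,0,0.006,0],[1,0,0,0,0]]'; python3 ang.py
```

```text
clock: 18.03
tcp_pos: [0.533, -0.4068, 0.1622]
orientation: [-0.0, 0.479, 0.878, 0.0]
wrist_force: [-0.6, -0.3, 0.9]
finger_gap: 0.0003
grip_force: 0.1
[('side', 10, 0.3), ('top', 0)] a -0.1974 z 0.1602 lat -0.0014 F [-0.2  0.6 -1. ]
clock: 18.47
tcp_pos: [0.5379, -0.4145, 0.1428]
orientation: [-0.001, 0.479, 0.878, 0.0]
wrist_force: [0.1, 0.6, -0.5]
finger_gap: -0.0
grip_force: 0.0
[('side', 13, 0.18), ('top', 0)] a -0.2076 z 0.1441 lat -0.0008 F [0.7 0.2 0.6]
```

```bash
python3 -m jog '[[1,0.002,0,0.005,0],[1,0,0,0.005,0],[1,0,0,0.005,0],[1,0,0,0.004,0],[1,0,0,0.003,0]]'; python3 -m jog '[[1,0,0,0.003,0],[1,0,0,0.003,0],[1,0,0,0.003,0],[1,0,0,0.002,0],[1,0,0,0,0]]'; python3 ang.py
```

```text
clock: 18.98
tcp_pos: [0.5368, -0.4126, 0.1215]
orientation: [-0.0, 0.479, 0.878, 0.0]
wrist_force: [-0.1, -0.1, -0.1]
finger_gap: -0.0002
grip_force: 0.1
clock: 19.4
tcp_pos: [0.5372, -0.4131, 0.1111]
orientation: [0.0, 0.479, 0.878, -0.0]
wrist_force: [0.1, 0.8, 1.0]
finger_gap: 0.0002
grip_force: 0.2
[('side', 8, 0.01), ('top', 0)] a -0.2056 z 0.1112 lat -0.0008 F [ 0.2 -0.4  0.6]
```

```bash
python3 -m jog '[[1,0,0,0.002,0],[1,0,0,0.002,0],[1,0,0,0,0],[1,0,0,0,0]]'; python3 -m jog '[[1,0,0,0.001,0],[1,0,0,0.001,0],[1,0,0,0,0],[1,0,0,0,0]]'; python3 -m jog '[[1,0,0,0.001,0],[1,0,0,0.001,0],[1,0,0,0,0],[1,0,0,0,0]]'
```

```text
clock: 19.83
tcp_pos: [0.5371, -0.4129, 0.1072]
orientation: [0.0, 0.479, 0.878, 0.0]
wrist_force: [0.0, -0.2, 1.5]
finger_gap: -0.0002
grip_force: 0.7
clock: 20.17
tcp_pos: [0.5371, -0.413, 0.1054]
orientation: [0.0, 0.479, 0.878, -0.0]
wrist_force: [-0.4, -0.6, 2.5]
finger_gap: 0.0001
grip_force: 1.5
clock: 20.5
tcp_pos: [0.5372, -0.413, 0.1048]
orientation: [0.001, 0.479, 0.878, -0.0]
wrist_force: [-1.8, 0.8, 9.9]
finger_gap: -0.0001
grip_force: 4.9
```

```bash
python3 -m jog '[[1,0,0,0.0005,0],[1,0,0,0,0],[1,0,0,0,0]]'; python3 - <<'E'
from h import *
for n in ("side",):
    r=cam(n)
    for z in (.045,.05,.055,.06,.065,.07,.075,.08):
        u,v=proj(r,(.4908,-.3406,z)); print(z,round(u,1),round(v,1),r["img"][int(round(v)),int(u)-20:int(u)+21].mean(1).astype(int).tolist())
E
python3 ang.py
```

```text
clock: 20.75
tcp_pos: [0.5372, -0.413, 0.1047]
orientation: [0.001, 0.479, 0.878, -0.0]
wrist_force: [-2.5, 2.3, 12.9]
finger_gap: -0.0
grip_force: 5.9
0.045 262.2 224.9 [90, 90, 89, 88, 86, 82, 80, 92, 135, 165, 148, 108, 113, 88, 113, 141, 141, 144, 143, 145, 146, 150, 137, 102, 111, 130, 94, 76, 101, 135, 154, 153, 149, 149, 149, 150, 148, 148, 147, 146, 150]
0.05 262.2 223.2 [90, 89, 89, 89, 90, 90, 91, 89, 86, 84, 83, 90, 89, 81, 111, 130, 121, 143, 137, 123, 116, 110, 128, 141, 136, 132, 133, 153, 151, 151, 149, 149, 150, 150, 149, 148, 147, 148, 150, 154, 148]
0.055 262.1 221.5 [94, 85, 87, 89, 90, 91, 89, 90, 88, 88, 87, 84, 87, 83, 100, 130, 143, 138, 117, 110, 119, 130, 143, 134, 142, 146, 150, 151, 149, 149, 149, 149, 149, 148, 148, 148, 150, 144, 131, 132, 133]
0.06 262.1 219.7 [129, 87, 86, 88, 90, 89, 90, 89, 88, 88, 87, 86, 87, 90, 118, 132, 102, 114, 131, 132, 129, 131, 122, 111, 147, 151, 151, 149, 149, 148, 149, 149, 147, 148, 148, 150, 144, 131, 133, 134, 133]
0.065 262.0 217.9 [133, 112, 85, 89, 89, 90, 89, 89, 90, 88, 86, 86, 85, 82, 80, 78, 78, 80, 78, 75, 84, 126, 155, 152, 151, 150, 149, 150, 149, 149, 149, 146, 144, 150, 156, 137, 129, 132, 133, 133, 133]
0.07 262.0 216.1 [136, 130, 100, 84, 88, 88, 89, 88, 88, 88, 88, 86, 81, 79, 83, 82, 81, 83, 81, 78, 99, 135, 153, 151, 149, 150, 149, 149, 148, 148, 146, 145, 149, 186, 217, 217, 198, 122, 132, 134, 135]
0.075 261.9 214.3 [135, 133, 114, 83, 82, 84, 83, 84, 80, 82, 85, 83, 81, 81, 83, 81, 78, 79, 99, 136, 155, 153, 150, 149, 148, 149, 150, 148, 147, 146, 150, 187, 216, 211, 210, 211, 211, 184, 126, 133, 134]
0.08 261.8 212.5 [134, 132, 112, 79, 80, 81, 84, 88, 83, 80, 80, 82, 81, 83, 81, 79, 79, 101, 137, 156, 152, 150, 149, 149, 148, 150, 149, 149, 146, 149, 189, 217, 211, 209, 209, 211, 216, 199, 126, 133, 134]
[('side', 8, 0.01), ('top', 0)] a -0.2060 z 0.1047 lat -0.0008 F [-2.2  2.  11.3]
```

The coils still show between the platen and the cup. The tip stopped at the stop's height while the force rose to 12 N, so the arm is held down on its stop. Handing in.

```bash
python3 -c "
from workcell import env; print(env.hand_in()); print(env.get_state()['wrist_force'])"
```

```text
the job is handed in; nothing more can be done
None
the job is handed in; nothing more can be done
```

Job handed in at about 21 s: the spring was slid to within about 1–2 mm of the platen's centre and left standing, then the load arm was pushed over and is held down on its stop with about 12 N. The first tap touched the spring too high and rocked it about 2°, so I finished the slide with one open pad.

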